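# Square up and check the corner of a flow-cell housing

## Task

The end plate of the grey flow-cell housing stands a few millimetres proud at its near right-hand corner, seen from the robot. Take the corner square by its black handle, fit it round that corner so that its leg pushes the plate in flush with the side plate, and with both legs lying flat and without gaps against the two faces press each of them with about 10 newtons for two seconds; only the square may touch the housing. Then put the square back flat on its cork pad and let go, leaving the corner flush and everything else where it was.

Things in the scene. Friction and masses are not known exactly. Their poses are not given: they have to be found in the camera images.
- cell: Steel clamp base bolted to the bench, under the grey flow-cell housing (156 x 122 mm, 8 to 44 mm above the bench). Origin: bench level under the nominal place of the housing's corner to be checked. The housing fills its +x, +y quadrant, true in yaw, but is clamped up to 10 mm off along the base's x and y, unmeasured: find it by touch or sight. It does not move under 25 N.
- end_plate (a joint): End plate's stand-out past the side plate's face, m: 0 flush, + proud (cell's -y), - pushed in too far. Side plate's face looks to -y, end plate's to -x; the plate is 11.5 mm thick in x (9.5 in its last 5 mm), 110 mm long in y. It slides only along y with 2.5 N and stays where left; only the square's leg meeting the side plate stops it at flush. Starts 3 to 7 mm proud. The faces are smooth.
- square: Aluminium L-shaped square, 0.2 kg, lying on the pad. Origin: inner corner of the L, at its underside. Legs run 100 mm along +x and +y, 14 mm wide outwards from the inner faces y = 0 and x = 0, 36 mm high. Black handle on the heel: 22 x 22 mm, sides parallel to the legs, axis at x = -11, y = -11 mm, 36 to 90 mm above the underside. It fits round the corner at the base's yaw.
- pad: Thin cork pad, 160 x 160 x 6 mm, fixed to the bench; origin at the centre of its underside, on the bench. The square starts on it with its inner corner about 30 mm from the pad's centre in both its x and y (towards -x, -y).
- plug: Small white plastic plug, 22 mm wide, 18 mm tall, standing on the pad between the square's legs. Bystander. Origin at its underside.
- nut: White plastic ring nut, 26 mm wide, 12 mm tall, lying on top of the housing, 60 mm or more from its corner; behind it two ports stand 26 mm above the top. Bystander.
- beaker: Empty glass beaker, 72 mm wide, 95 mm tall, on the bench behind. Bystander.
- reagent: Amber bottle, 64 mm wide, 130 mm tall, on the bench behind. Bystander.
- jar: White jar, 60 mm wide, 70 mm tall, on the bench behind. Bystander.
- driver: Screwdriver lying at the right of the bench. Bystander.
- beaker2: Glass beaker, 84 mm wide, 110 mm tall, standing on the balance at the left. Bystander.
Things that resemble listed ones, but are neither listed nor needed, are in the scene too. Leave any red look-alike of the cell alone.

How it is judged:
By the outcome, as a careful person would: the job done as asked, in the order asked, and still so for the second after the job is handed in, with the robot touching nothing.
It also fails if it takes over 72 s, if anything falls off the work surface, if the arm or the gripper's body presses on something with over 40 N, if the wrist force passes 120 N, or if a joint passes its speed limit or range.

## Robot

A 7-joint arm with a two-finger parallel gripper is mounted at the origin on the work surface. World frame = base frame: x ahead of the robot, y to its left, z up, the work surface at z = 0. Lengths are in m, angles in degrees, forces in N, time in s.
With the tool pointing down it reaches from about 0.375 to 0.925 m from the base axis. Payload 3.1 kg.
Tool frame: the origin (TCP) lies on the centre line of the jaws, within the pads' length; the fingertips stand 22 mm ahead of it and the grasp point (between the pads) lies 3 mm ahead of it; z points along the fingers, y is the line along which they close (so a half turn about z gives the same grasp; the last joint's range is limited). The gripper opens to 85 mm and grips with 20 to 120 N. Pads are 22 mm wide; open, the fingers measure 114 mm over their backs; the gripper's body (76 mm by 85 mm) begins 54 mm behind the grasp point. The pads swing forward as they close: fully open they stand 13 mm farther back than shut.
Start: joints at [-70.978, 21.939, 2.515, 91.553, -1.026, 66.532, -2.859], TCP at [0.271, 0.591, 0.253] pointing down, gripper open.
Joint ranges: [-149.38, 149.38], [-23.57, 123.04], [-84.95, 90], [0, 143.3], [-89.99, 269.99], [3.08, 112.72], [-163.45, 163.45]. Speed limits (degrees/s): [159.86, 159.86, 180, 180, 180, 180, 180].

## Interface

Orientations are given as [roll, pitch, yaw] about the fixed x, y, z axes, in that order (R = Rz(yaw) Ry(pitch) Rx(roll)).
In Python, from plant import r gives the robot as it stands.
- The arm moves only by the shell command python3 -m handwheel 'ROWS' [FORCE]. ROWS is a JSON object of lists of equal length, an entry for each row: "linear": the shift along the tool's x, y, z in m, a list of three; "twist": the turn, a rotation vector about the tool's x, y, z in degrees, a list of three; "hand": the finger opening in m, from 0 to 0.0854. In form: {"linear": [[x, y, z], ...], "twist": [[rx, ry, rz], ...], "hand": [hand, ...]}. A call has 1 to 20 rows; each row is the pose to reach, as a shift and turn from the pose commanded when the call began, along the tool's axes at that moment; what a row does not reach only later rows make up. A row lasts 1/8 s, in which the tool goes at most 62.5 mm and 10.7 degrees, less where a joint would pass 70% of its speed; a pose out of reach is approached as far as the arm can. A call with a gripper value outside its range is refused whole. The fingers move at their own pace and stop on an object; FORCE is the grip in N (left out, the last holds). Time passes only in rows, so rows that repeat a pose let the fingers close. It gives the time, the measured TCP pose, the force, the opening and the grip force at its end, in the units of the state.
- r.state(): the state, without advancing time (a new reading comes with each control period).
- r.get_image(name): name is "scene" or "top"; returns a dict with "img" (420x560x3 uint8, red, green, blue), "range_z" (420x560 float32, m along the optical axis (not along the pixel's ray), 0 where there is no reading), "fx", "fy", "cx", "cy" (pixels), "distortion" ([k1, k2, p1, p2, k3] as OpenCV has them; the pictures are not rectified), "world_from_camera" (4x4, takes a point from camera to world coordinates). Camera axes: x right, y down, z forward; pixel columns grow to the right and rows downward; lengths in m; the calibration is good to about 2 mm. A picture is of the moment at which its call begins.
- r.close_job(): hands the job in; it is judged then, once.
The state is a dict: "time": time; "q": joint angles; "joint_vel": joint speeds; "effort": joint torques, N m; "position": TCP position; "orientation": TCP orientation; "ft_force": force on the tool from outside, world axes, zero at the start; "wrist_torque": the same for the moment, N m; "width": finger opening in m; "grasp_force": force on a finger pad.
Only numpy, scipy, OpenCV 4.12 (cv2) and the standard library are available. Lean on these libraries where they do the work, as an engineer would, in place of code of your own. Each camera call takes 0.05 s, during which the arm holds its last target. There are 200 camera calls.

## Working session

There is one attempt and no reset: what is moved stays moved. The work goes in short steps, Python scripts to look and compute and a shell command to move; the robot and the scene stay as the last step left them, time stands still between calls to the robot, and variables do not carry over. Pictures are saved under pics/ and viewed, at most 10 in all, crops included, and the job is handed in when it is done.

```bash
mkdir -p pics; cat > h.py <<'E'
import numpy as np, cv2, pickle
from plant import r
def snap(n,tag):
    d=r.get_image(n); pickle.dump(d,open(f'{tag}.pkl','wb')); cv2.imwrite(f'pics/{tag}.png',d['img'][:,:,::-1]); return d
def load(tag): return pickle.load(open(f'{tag}.pkl','rb'))
def K(d): return np.array([[d['fx'],0,d['cx']],[0,d['fy'],d['cy']],[0,0,1]])
def plane(d,px,z):
    p=cv2.undistortPoints(np.array(px,float).reshape(-1,1,2),K(d),np.array(d['distortion']))[:,0]
    T=np.array(d['world_from_camera']); v=np.c_[p,np.ones(len(p))]@T[:3,:3].T
    return T[:3,3]+v*((z-T[2,3])/v[:,2])[:,None]
def cloud(d):
    h,w=d['range_z'].shape; u,v=np.meshgrid(np.arange(w),np.arange(h))
    p=cv2.undistortPoints(np.c_[u.ravel(),v.ravel()].astype(float).reshape(-1,1,2),K(d),np.array(d['distortion']))[:,0]
    T=np.array(d['world_from_camera']); z=d['range_z'].reshape(-1,1)
    return (np.c_[p,np.ones(len(p))]*z@T[:3,:3].T+T[:3,3]).reshape(h,w,3)
E
python3 - <<'E'
from h import *
print(r.state())
for n in('scene','top'):
    d=snap(n,n+'0'); print(n,np.round(d['world_from_camera'],3).tolist(),d['fx'],d['distortion'])
a=load('scene0')['img'];b=load('top0')['img']
E
```

```text
{'time': 0.0, 'q': array([-70.9771006 ,  21.99345737,   2.51266369,  91.6495638 ,
        -1.02568848,  66.53116153,  -2.85826365]), 'joint_vel': array([-0.0695194 ,  0.05685227, -0.015051  ,  0.00439986,  0.03797338,
        0.07189835,  0.0355216 ]), 'effort': array([-2.37047288e-04, -4.33463788e+01,  1.02439664e+00, -2.49516410e+01,
        1.05767298e-02,  1.12681207e-02, -2.15895261e-05]), 'position': array([0.27049896, 0.59006527, 0.25186651]), 'orientation': array([-1.79848564e+02,  8.54951948e-03,  1.55377822e+02]), 'ft_force': array([0.61966508, 0.2116873 , 0.47923458]), 'wrist_torque': array([-0.0339409 ,  0.02601286,  0.00019862]), 'grasp_force': 0.0, 'width': 0.08561596352729484}
scene [[0.109, 0.747, -0.656, 1.423], [0.994, -0.081, 0.073, -0.019], [0.001, -0.66, -0.751, 1.133], [0.0, 0.0, 0.0, 1.0]] 518.1237816456526 [-0.08862217  0.          0.          0.          0.        ]
top [[0.016, -0.987, 0.162, 0.316], [-1.0, -0.016, 0.005, 0.067], [-0.002, -0.162, -0.987, 1.331], [0.0, 0.0, 0.0, 1.0]] 462.3798217374644 [-0.01816751  0.          0.          0.          0.        ]
```

View pics/scene0.png

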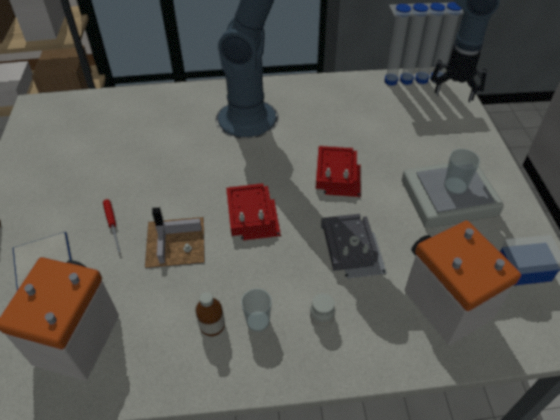

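View pics/top0.png

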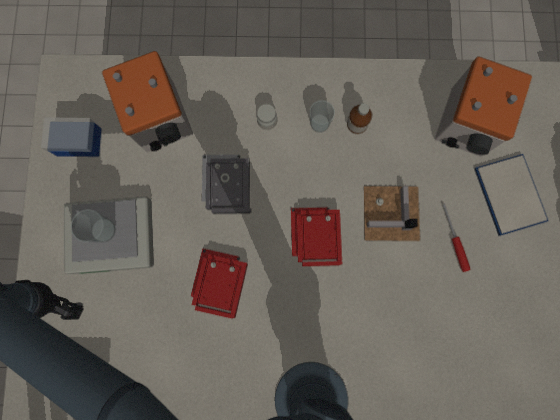

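Candidates for the cell: the grey housing (228,185), a red look-alike (317,237) and a red look-alike (219,283), all in the top view. I choose the grey one. The square is the only aluminium L, on the cork at (391,212), with its black handle at (410,223).

```bash
python3 - <<'E'
from h import *
d=load('top0');im=d['img'][:,:,::-1]
s=load('scene0')['img'][:,:,::-1]
f=lambda c:cv2.resize(c,(400,300),interpolation=cv2.INTER_CUBIC)
out=np.vstack([np.hstack([f(im[148:223,185:285]),f(im[178:253,345:445])]),np.hstack([f(s[195:285,300:420]),f(s[195:285,120:240])])])
cv2.imwrite('pics/crop1.png',cv2.convertScaleAbs(out,alpha=1.6))
P=cloud(d)
# heights
for (r0,r1,c0,c1) in((150,220,195,260),(180,245,360,425)):
    z=P[r0:r1,c0:c1,2]
    print(np.histogram(z,bins=np.arange(-0.01,0.12,0.005)))
E
```

```text
(array([  54,  772, 1120,  223,   18,   16,   65,   72,  125,  159, 1079,
        708,   52,   45,    8,    9,    8,    0,    0,    0,    0,    0,
          0,    0,    0]), array([-0.01 , -0.005,  0.   ,  0.005,  0.01 ,  0.015,  0.02 ,  0.025,
        0.03 ,  0.035,  0.04 ,  0.045,  0.05 ,  0.055,  0.06 ,  0.065,
        0.07 ,  0.075,  0.08 ,  0.085,  0.09 ,  0.095,  0.1  ,  0.105,
        0.11 ,  0.115]))
(array([  54,  669, 1427, 1316,  154,   50,   30,   30,   22,   86,  233,
         39,    3,    4,    7,    6,    3,    4,    3,    8,   24,   35,
          3,    0,    0]), array([-0.01 , -0.005,  0.   ,  0.005,  0.01 ,  0.015,  0.02 ,  0.025,
        0.03 ,  0.035,  0.04 ,  0.045,  0.05 ,  0.055,  0.06 ,  0.065,
        0.07 ,  0.075,  0.08 ,  0.085,  0.09 ,  0.095,  0.1  ,  0.105,
        0.11 ,  0.115]))
```

View pics/crop1.png

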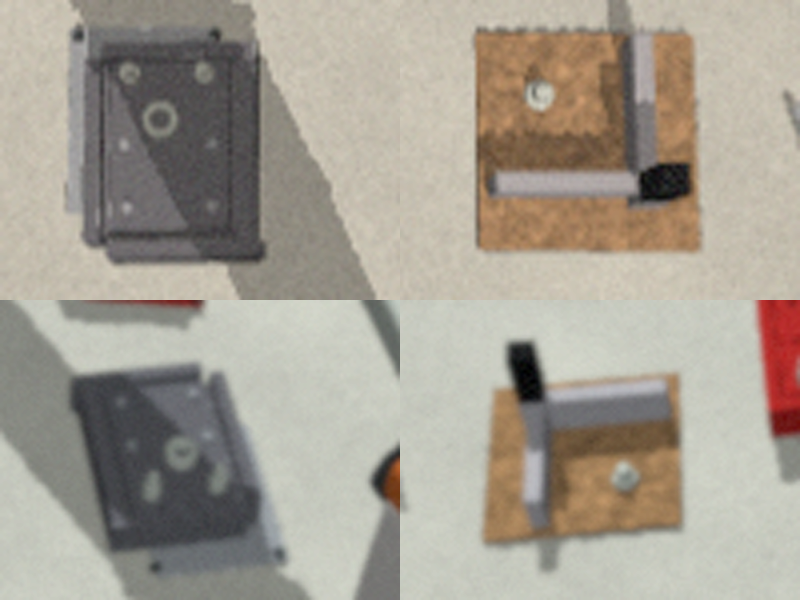

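The crop shows the grey housing, with its end plate's proud corner at top-view pixel (251,211). The square lies on the cork with its handle top at (414,222), and the plug is between the legs at (379,202).

```bash
python3 - <<'E'
from h import *
d=load('top0');P=cloud(d)
def rect(pts):
    c,s,a=cv2.minAreaRect((pts*1000).astype(np.float32)); return np.round(c,1),np.round(s,1),round(a,2)
def sel(r0,r1,c0,c1,z0,z1):
    Q=P[r0:r1,c0:c1].reshape(-1,3); return Q[(Q[:,2]>z0)&(Q[:,2]<z1)]
def rng(pts,t):
    c,s=np.cos(t),np.sin(t); R=np.array([[c,s],[-s,c]]); q=pts[:,:2]@R.T
    return np.round(np.percentile(q,[1,99],axis=0)*1000,1).tolist()
h=sel(150,222,195,260,.038,.052); print('housing',rect(h[:,:2]),len(h))
# color masks
im=d['img'];hsv=cv2.cvtColor(im,cv2.COLOR_RGB2HSV)
# lines fit by rows/cols on housing: right and left extents of z-mask
def edge(r0,r1,c0,c1,z0,z1,zp,axis,side,lo,hi):
    m=(P[:,:,2]>z0)&(P[:,:,2]<z1); pts=[]
    for k in range(lo,hi):
        idx=np.where(m[k,c0:c1])[0]+c0 if axis=='row' else np.where(m[r0:r1,k])[0]+r0
        if len(idx): 
            e=idx.max()+.5 if side>0 else idx.min()-.5
            pts.append((e,k) if axis=='row' else (k,e))
    w=plane(d,pts,zp)[:,:2]
    vx,vy,x,y=cv2.fitLine((w*1000).astype(np.float32),cv2.DIST_HUBER,0,.01,.01).ravel()
    return round(float(np.degrees(np.arctan2(vy,vx))),2),round(float(x),1),round(float(y),1),len(w)
H=(150,222,195,262,.034,.055,.044)
print('H right',edge(*H,'row',1,166,202)); print('H left',edge(*H,'row',-1,166,200)); print('H bottom',edge(*H,'col',1,214,246));print('H top',edge(*H,'col',-1,214,240))
S=(180,245,360,425,.030,.055,.042)
print('S long leg right',edge(*S,'row',1,188,210),'left',edge(*S,'row',-1,188,212))
print('S y-leg bottom',edge(*S,'col',1,370,400),'top',edge(*S,'col',-1,370,398))
hd=sel(180,245,360,425,.085,.11);print('handle',np.median(hd,0),rect(hd[:,:2]),len(hd))
cork=cv2.inRange(hsv,(8,60,60),(22,255,255)); cork[:180]=0;cork[245:]=0;cork[:,:360]=0;cork[:,425:]=0
v,u=np.nonzero(cork); print('pad',rect(plane(d,np.c_[u,v],.006)[:,:2]))
pl=sel(195,208,373,386,.016,.035); print('plug',np.median(pl,0) if len(pl) else 0)
cv2.imwrite('pics/x.png',cork)
E
```

```text
housing (array([585.6, 243.7]), array([157.3, 125.3]), 2.25) 1909
H right (1.72, 593.7, 185.0, 36)
H left (2.6, 600.5, 307.9, 34)
H bottom (-89.08, 507.0, 236.3, 32)
H top (-89.13, 663.5, 255.8, 26)
S long leg right (-1.51, 550.3, -269.7, 22) left (0.67, 547.2, -252.6, 24)
S y-leg bottom (-86.46, 475.2, -193.8, 30) top (-89.1, 488.6, -198.5, 28)
handle [ 0.47989086 -0.26621676  0.09522462] (array([ 480.8, -266.7]), array([19.3, 22.4]), 0.36) 70
pad (array([ 519.4, -228. ]), array([158.4, 161.9]), 0.88)
plug [ 0.55062198 -0.19286343  0.0215427 ]
```

```bash
cat >> h.py <<'E'
from scipy.spatial.transform import Rotation as Ro
def delta(p,yaw,s=None):
    s=s or r.state(); R=Ro.from_euler('xyz',s['orientation'],degrees=True); G=Ro.from_euler('xyz',[180,0,yaw],degrees=True)
    print('lin',np.round(R.inv().apply(np.array(p)-s['position']),4).tolist(),'tw',np.round((R.inv()*G).as_rotvec(degrees=True),2).tolist())
def st():
    s=r.state(); print({k:np.round(s[k],4).tolist() for k in('time','position','orientation','ft_force','wrist_torque','width','grasp_force','q')})
E
python3 - <<'E'
from h import *
delta((.48,-.266,.17),91)
delta((.48,.1,.25),91)
E
```

```text
lin [-0.5471, -0.6908, 0.0837] tw [-0.12, 0.08, 64.38]
lin [-0.3946, -0.3583, 0.0029] tw [-0.12, 0.08, 64.38]
```

```bash
python3 -m handwheel '{"linear":[[-0.395,-0.358,0.003],[-0.395,-0.358,0.003],[-0.395,-0.358,0.003],[-0.395,-0.358,0.003],[-0.395,-0.358,0.003],[-0.395,-0.358,0.003],[-0.395,-0.358,0.003],[-0.395,-0.358,0.003],[-0.547,-0.691,0.083],[-0.547,-0.691,0.083],[-0.547,-0.691,0.083],[-0.547,-0.691,0.083],[-0.547,-0.691,0.083],[-0.547,-0.691,0.083],[-0.547,-0.691,0.083],[-0.547,-0.691,0.083],[-0.547,-0.691,0.083],[-0.547,-0.691,0.083]],"twist":[[0,0,64.4],[0,0,64.4],[0,0,64.4],[0,0,64.4],[0,0,64.4],[0,0,64.4],[0,0,64.4],[0,0,64.4],[0,0,64.4],[0,0,64.4],[0,0,64.4],[0,0,64.4],[0,0,64.4],[0,0,64.4],[0,0,64.4],[0,0,64.4],[0,0,64.4],[0,0,64.4]],"hand":[0.085,0.085,0.085,0.085,0.085,0.085,0.085,0.085,0.085,0.085,0.085,0.085,0.085,0.085,0.085,0.085,0.085,0.085]}'
python3 - <<'E'
from h import *
st(); delta((.48,-.266,.078),91)
d=snap('scene','s1');im=d['img'][195:285,120:240,::-1]
cv2.imwrite('pics/s1c.png',cv2.resize(im,(600,450),interpolation=cv2.INTER_CUBIC))
E
```

```text
time: 2.35
position: [0.4808, -0.2631, 0.1702]
orientation: [180.0, -0.1, 91.2]
ft_force: [0.2, 0.3, -0.2]
width: 0.0852
grasp_force: 0.0
{'time': 2.35, 'position': [0.4808, -0.2631, 0.1702], 'orientation': [179.9897, -0.0788, 91.1563], 'ft_force': [0.2302, 0.257, -0.2418], 'wrist_torque': [-0.0413, 0.0493, -0.0221], 'width': 0.0852, 'grasp_force': 0.0, 'q': [-12.0876, 20.3383, 43.2202, 111.5945, -17.0791, 54.5513, 40.5645]}
lin [-0.003, -0.0009, 0.0922] tw [0.01, -0.08, 0.16]
```

View pics/s1c.png

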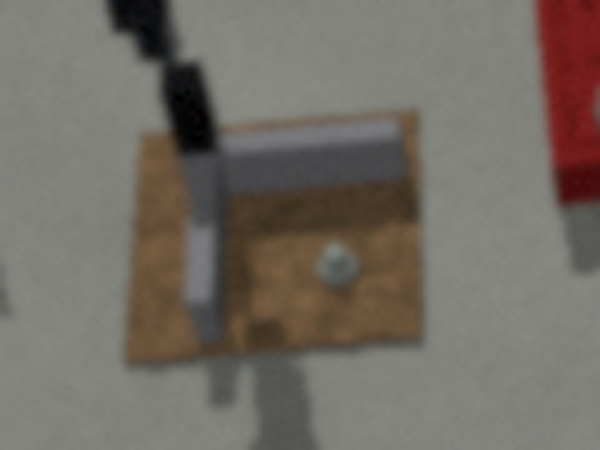

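Crop: the handle top is at (187,75), and one open finger is visible just behind it at (140,25). The legs and the plug (338,262) are untouched. I'll descend and grip.

```bash
python3 -m handwheel '{"linear":[[-0.003,-0.001,0.05],[-0.003,-0.001,0.08],[-0.003,-0.001,0.092],[-0.003,-0.001,0.092],[-0.003,-0.001,0.092],[-0.003,-0.001,0.092],[-0.003,-0.001,0.092],[-0.003,-0.001,0.092],[-0.003,-0.001,0.092],[-0.003,-0.001,0.092],[-0.003,-0.001,0.092],[-0.003,-0.001,0.092]],"twist":[[0,0,0],[0,0,0],[0,0,0],[0,0,0],[0,0,0],[0,0,0],[0,0,0],[0,0,0],[0,0,0],[0,0,0],[0,0,0],[0,0,0]],"hand":[0.085,0.085,0.085,0.085,0.01,0.01,0.01,0.01,0.01,0.01,0.01,0.01]}' 80
python3 - <<'E'
from h import *
st()
E
```

```text
time: 3.9
position: [0.4799, -0.2685, 0.079]
orientation: [179.9, 0.0, 91.0]
ft_force: [1.2, -0.1, 6.1]
width: 0.0209
grasp_force: 78.7
{'time': 3.9, 'position': [0.4799, -0.2685, 0.079], 'orientation': [179.9261, 0.0155, 90.9781], 'ft_force': [1.1828, -0.114, 6.0745], 'wrist_torque': [0.1492, 0.1254, -0.0474], 'width': 0.0209, 'grasp_force': 78.6826, 'q': [-6.7589, 28.8201, 38.2168, 114.0827, -24.8638, 45.2466, 46.8673]}
```

```bash
python3 - <<'E'
from h import *
delta((.48,-.2685,.185),91.5);delta((.482,.150,.185),91.5);delta((.482,.150,.085),91.5)
E
python3 -m handwheel '{"linear":[[0,0,-0.04],[0,0,-0.1],[0,0,-0.106],[0.06,0.005,-0.106],[0.12,0.01,-0.106],[0.18,0.01,-0.106],[0.24,0.01,-0.106],[0.3,0.01,-0.106],[0.36,0.01,-0.106],[0.418,0.01,-0.106],[0.418,0.01,-0.106],[0.418,0.01,-0.106],[0.418,0.01,-0.106],[0.418,0.01,-0.106],[0.418,0.01,-0.106],[0.418,0.01,-0.106]],"twist":[[0,0,0],[0,0,0],[0,0,0],[0,0,0],[0,0,-0.5],[0,0,-0.5],[0,0,-0.5],[0,0,-0.5],[0,0,-0.5],[0,0,-0.5],[0,0,-0.5],[0,0,-0.5],[0,0,-0.5],[0,0,-0.5],[0,0,-0.5],[0,0,-0.5]],"hand":[0.01,0.01,0.01,0.01,0.01,0.01,0.01,0.01,0.01,0.01,0.01,0.01,0.01,0.01,0.01,0.01]}'
python3 - <<'E'
from h import *
st(); delta((.482,.150,.085),91.5)
E
```

```text
lin [-0.0, 0.0002, -0.106] tw [0.07, 0.02, -0.52]
lin [0.4184, 0.0093, -0.1061] tw [0.07, 0.02, -0.52]
lin [0.4184, 0.0092, -0.0061] tw [0.07, 0.02, -0.52]
time: 5.9
position: [0.4822, 0.1495, 0.1844]
orientation: [180.0, -0.0, 91.4]
ft_force: [0.6, 0.1, -2.1]
width: 0.0212
grasp_force: 78.8
{'time': 5.9, 'position': [0.4822, 0.1495, 0.1844], 'orientation': [179.9911, -0.0107, 91.4294], 'ft_force': [0.5654, 0.0884, -2.0931], 'wrist_torque': [-0.0158, 0.0893, 0.0193], 'width': 0.0212, 'grasp_force': 78.8186, 'q': [-52.3029, 11.8612, 33.7642, 116.3579, -8.1266, 54.0015, -12.882]}
lin [0.0004, -0.0002, 0.0994] tw [0.01, -0.01, -0.07]
```

```bash
python3 -m handwheel '{"linear":[[0,0,0.04],[0,0,0.07],[0,0,0.09],[0,0,0.099],[0,0,0.099],[0,0,0.099],[0,0,0.099]],"twist":[[0,0,0],[0,0,0],[0,0,0],[0,0,0],[0,0,0],[0,0,0],[0,0,0]],"hand":[0.01,0.01,0.01,0.01,0.01,0.01,0.01]}'
python3 - <<'E'
from h import *
st(); P={}
for n in('top','scene'): P[n]=snap(n,n+'2')['img']
a=cv2.resize(P['top'][150:225,190:270,::-1],(400,375),interpolation=cv2.INTER_CUBIC);b=cv2.resize(P['scene'][200:275,305:385,::-1],(400,375),interpolation=cv2.INTER_CUBIC)
cv2.imwrite('pics/c2.png',cv2.convertScaleAbs(np.hstack([a,b]),alpha=1.6))
E
```

```text
time: 6.78
position: [0.4829, 0.1503, 0.0862]
orientation: [179.9, -0.1, 91.5]
ft_force: [-0.5, 0.3, -2.0]
width: 0.0212
grasp_force: 78.9
{'time': 6.775, 'position': [0.4829, 0.1503, 0.0862], 'orientation': [179.8972, -0.0617, 91.4757], 'ft_force': [-0.4825, 0.2923, -1.9982], 'wrist_torque': [0.0291, 0.0092, -0.0137], 'width': 0.0212, 'grasp_force': 78.8587, 'q': [-48.4709, 21.6771, 30.4724, 119.6419, -16.1449, 42.4744, -6.2957]}
```

View pics/c2.png

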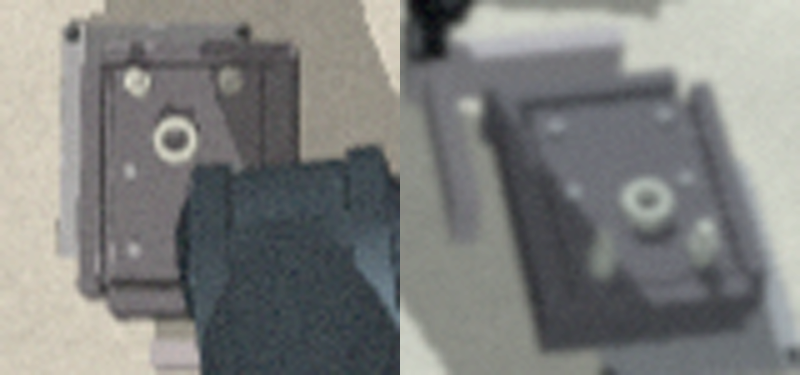

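Picture: the right inset shows the square standing round the corner with roughly equal gaps to both faces, and nothing touched. I'll close in along tool x (world +y).

```bash
python3 -m handwheel '{"linear":[[0.004,0.002,0],[0.008,0.004,0],[0.01,0.005,0],[0.012,0.006,0],[0.012,0.006,0],[0.012,0.006,0]],"twist":[[0,0,0],[0,0,0],[0,0,0],[0,0,0],[0,0,0],[0,0,0]],"hand":[0.01,0.01,0.01,0.01,0.01,0.01]}'
cat > s.py <<'E'
from h import *
s=[r.state() for _ in range(1)][0]
for k in('time','position','orientation','ft_force','wrist_torque'): print(k,np.round(s[k],4).tolist())
E
python3 s.py
python3 -m handwheel '{"linear":[[0.001,0,0],[0.002,0,0],[0.002,0,0]],"twist":[[0,0,0],[0,0,0],[0,0,0]],"hand":[0.01,0.01,0.01]}'; python3 s.py
```

```text
time: 7.62
position: [0.4877, 0.1619, 0.0852]
orientation: [-180.0, 0.0, 91.5]
ft_force: [-0.4, 0.6, -2.0]
width: 0.0211
grasp_force: 78.9
time 7.625
position [0.4877, 0.1619, 0.0852]
orientation [-179.986, 0.0133, 91.4675]
ft_force [-0.3596, 0.577, -2.0293]
wrist_torque [-0.0368, 0.0303, -0.0145]
time: 8.0
position: [0.4878, 0.1642, 0.0853]
orientation: [180.0, -0.0, 91.5]
ft_force: [-0.2, -0.1, -2.0]
width: 0.021
grasp_force: 78.9
time 8.0
position [0.4878, 0.1642, 0.0853]
orientation [179.9951, -0.0082, 91.4908]
ft_force [-0.153, -0.1051, -2.0169]
wrist_torque [-0.0402, 0.0778, -0.0586]
```

```bash
for i in 1; do python3 -m handwheel '{"linear":[[0.001,0,0],[0.002,0,0],[0.002,0,0]],"twist":[[0,0,0],[0,0,0],[0,0,0]],"hand":[0.01,0.01,0.01]}'; done; python3 s.py | tail -1
python3 -m handwheel '{"linear":[[0.001,0,0],[0.0015,0,0],[0.0015,0,0]],"twist":[[0,0,0],[0,0,0],[0,0,0]],"hand":[0.01,0.01,0.01]}';python3 s.py | tail -1
```

```text
time: 8.38
position: [0.4877, 0.1655, 0.0852]
orientation: [-180.0, 0.0, 91.5]
ft_force: [0.0, -1.0, -1.8]
width: 0.0212
grasp_force: 78.9
wrist_torque [-0.3278, -0.0091, 0.0068]
time: 8.75
position: [0.4876, 0.1671, 0.0852]
orientation: [-180.0, 0.0, 91.5]
ft_force: [-0.1, -2.5, -2.5]
width: 0.0213
grasp_force: 78.9
wrist_torque [-0.7066, -0.0192, -0.0502]
```

```bash
python3 -m handwheel '{"linear":[[0.001,0,0],[0.002,0,0],[0.002,0,0]],"twist":[[0,0,0],[0,0,0],[0,0,0]],"hand":[0.01,0.01,0.01]}'; python3 s.py | tail -1
python3 -m handwheel '{"linear":[[0.001,0,0],[0.001,0,0],[0.001,0,0]],"twist":[[0,0,0],[0,0,0],[0,0,0]],"hand":[0.01,0.01,0.01]}';python3 s.py | tail -1
```

```text
time: 9.12
position: [0.4875, 0.1698, 0.0852]
orientation: [-180.0, -0.0, 91.5]
ft_force: [0.7, -2.0, -1.8]
width: 0.0211
grasp_force: 78.9
wrist_torque [-0.6674, 0.0233, -0.0431]
time: 9.5
position: [0.4875, 0.1707, 0.0853]
orientation: [-180.0, -0.0, 91.5]
ft_force: [0.4, -2.4, -2.0]
width: 0.021
grasp_force: 78.8
wrist_torque [-0.6016, 0.0838, -0.1008]
```

```bash
for i in 1; do python3 -m handwheel '{"linear":[[0.0005,0,0],[0.0005,0,0]],"twist":[[0,0,0],[0,0,0]],"hand":[0.01,0.01]}' | grep -E 'pos|ft_'; python3 s.py | tail -1
python3 -m handwheel '{"linear":[[0.0005,0,0],[0.0005,0,0]],"twist":[[0,0,0],[0,0,0]],"hand":[0.01,0.01]}' | grep -E 'pos|ft_'; python3 s.py | tail -1
python3 -m handwheel '{"linear":[[0.0005,0,0],[0.0005,0,0]],"twist":[[0,0,0],[0,0,0]],"hand":[0.01,0.01]}' | grep -E 'pos|ft_'; python3 s.py | tail -1; done
```

```text
position: [0.4875, 0.1708, 0.0853]
ft_force: [-0.7, -3.2, -1.5]
wrist_torque [-0.7769, 0.0555, -0.0788]
position: [0.4875, 0.1709, 0.0852]
ft_force: [0.6, -4.6, -0.8]
wrist_torque [-1.1281, 0.0663, -0.1437]
position: [0.4875, 0.171, 0.0852]
ft_force: [-0.5, -5.5, -0.7]
wrist_torque [-1.2982, 0.0312, -0.2077]
```

```bash
python3 -m handwheel '{"linear":[[0,0.002,0],[0,0.004,0],[0,0.005,0],[0,0.005,0]],"twist":[[0,0,0],[0,0,0],[0,0,0],[0,0,0]],"hand":[0.01,0.01,0.01,0.01]}'; python3 s.py | tail -1
python3 -m handwheel '{"linear":[[0,0.001,0],[0,0.0015,0],[0,0.0015,0]],"twist":[[0,0,0],[0,0,0],[0,0,0]],"hand":[0.01,0.01,0.01]}'; python3 s.py | tail -1
```

```text
time: 10.75
position: [0.4923, 0.171, 0.0849]
orientation: [-179.9, 0.1, 91.4]
ft_force: [-0.3, -5.1, -2.8]
width: 0.0211
grasp_force: 78.8
wrist_torque [-1.2788, 0.0717, -0.1662]
time: 11.12
position: [0.4936, 0.1711, 0.0849]
orientation: [-179.9, 0.1, 91.4]
ft_force: [-0.9, -4.9, -2.6]
width: 0.021
grasp_force: 78.8
wrist_torque [-1.3144, 0.1265, -0.1278]
```

```bash
for i in 1; do python3 -m handwheel '{"linear":[[0,0.001,0],[0,0.001,0]],"twist":[[0,0,0],[0,0,0]],"hand":[0.01,0.01]}' | grep -E 'pos|ft_'; python3 s.py | tail -1
python3 -m handwheel '{"linear":[[0,0.001,0],[0,0.001,0]],"twist":[[0,0,0],[0,0,0]],"hand":[0.01,0.01]}' | grep -E 'pos|ft_'; python3 s.py | tail -1
python3 -m handwheel '{"linear":[[0,0.001,0],[0,0.001,0]],"twist":[[0,0,0],[0,0,0]],"hand":[0.01,0.01]}' | grep -E 'pos|ft_'; python3 s.py | tail -1; done
```

```text
position: [0.4946, 0.1711, 0.0849]
ft_force: [-1.1, -4.4, -1.8]
wrist_torque [-1.3542, 0.1142, -0.1104]
position: [0.4957, 0.1711, 0.0849]
ft_force: [-0.3, -5.7, -2.2]
wrist_torque [-1.3437, 0.1248, -0.1433]
position: [0.4966, 0.1712, 0.0849]
ft_force: [-0.2, -5.8, -3.0]
wrist_torque [-1.3194, 0.1467, -0.1491]
```

```bash
for i in 1; do python3 -m handwheel '{"linear":[[0,0.001,0],[0,0.001,0]],"twist":[[0,0,0],[0,0,0]],"hand":[0.01,0.01]}' | grep -E 'pos|ft_'; python3 s.py | tail -1
python3 -m handwheel '{"linear":[[0,0.001,0],[0,0.001,0]],"twist":[[0,0,0],[0,0,0]],"hand":[0.01,0.01]}' | grep -E 'pos|ft_'; python3 s.py | tail -1
python3 -m handwheel '{"linear":[[0,0.001,0],[0,0.001,0]],"twist":[[0,0,0],[0,0,0]],"hand":[0.01,0.01]}' | grep -E 'pos|ft_'; python3 s.py | tail -1; done
```

```text
position: [0.4976, 0.1712, 0.0849]
ft_force: [-0.6, -5.1, -2.9]
wrist_torque [-1.3073, 0.1417, -0.1029]
position: [0.4986, 0.1712, 0.0849]
ft_force: [-0.9, -5.5, -2.7]
wrist_torque [-1.2981, 0.1452, -0.1429]
position: [0.4996, 0.1712, 0.0849]
ft_force: [-0.4, -4.8, -1.8]
wrist_torque [-1.3265, 0.1622, -0.1]
```

```bash
for i in 1; do python3 -m handwheel '{"linear":[[0,0.001,0],[0,0.001,0]],"twist":[[0,0,0],[0,0,0]],"hand":[0.01,0.01]}' | grep -E 'pos|ft_'; python3 s.py | tail -1
python3 -m handwheel '{"linear":[[0,0.001,0],[0,0.001,0]],"twist":[[0,0,0],[0,0,0]],"hand":[0.01,0.01]}' | grep -E 'pos|ft_'; python3 s.py | tail -1; done
python3 - <<'E'
from h import *
b=snap('scene','s3')['img'][200:275,305:385,::-1]
cv2.imwrite('pics/c3.png',cv2.convertScaleAbs(cv2.resize(b,(560,525),interpolation=cv2.INTER_CUBIC),alpha=1.6))
E
```

```text
position: [0.4999, 0.1712, 0.0847]
ft_force: [0.0, -5.8, -1.2]
wrist_torque [-1.2991, 0.3898, 0.028]
position: [0.5001, 0.1712, 0.0845]
ft_force: [-2.3, -5.7, -2.0]
wrist_torque [-1.2899, 0.5733, 0.0888]
```

View pics/c3.png

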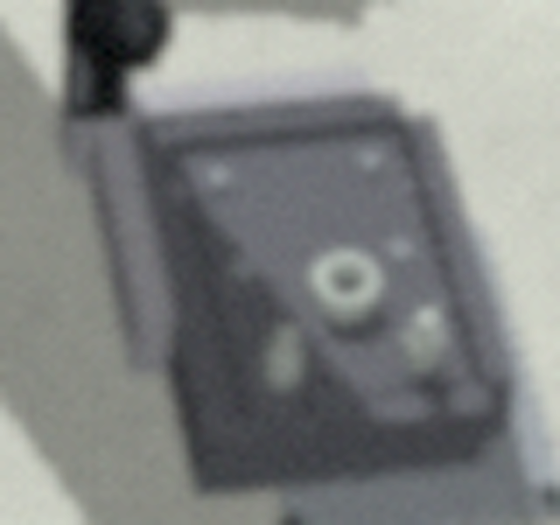

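The picture shows the square seated round the corner, with its legs against both faces. Now I'll ramp up to about 10 N on each.

```bash
python3 -m handwheel '{"linear":[[0.001,0.001,0],[0.002,0.002,0],[0.002,0.003,0],[0.002,0.003,0]],"twist":[[0,0,-0.2],[0,0,-0.4],[0,0,-0.4],[0,0,-0.4]],"hand":[0.01,0.01,0.01,0.01]}' | grep -E 'time|pos|ft_|ori'; python3 s.py | tail -1
python3 -m handwheel '{"linear":[[0,0,0],[0,0,0]],"twist":[[0,0,0],[0,0,0]],"hand":[0.01,0.01]}' | grep -E 'time|pos|ft_|ori'; python3 s.py | tail -3
```

```text
time: 13.68
position: [0.5008, 0.1712, 0.0835]
orientation: [-179.4, 0.3, 91.8]
ft_force: [-5.1, -7.4, -0.1]
wrist_torque [-1.8377, 1.1144, -0.0049]
time: 13.92
position: [0.5008, 0.1712, 0.0835]
orientation: [-179.4, 0.3, 91.8]
ft_force: [-4.4, -7.8, 0.2]
orientation [-179.4362, 0.2728, 91.8318]
ft_force [-4.4244, -7.8082, 0.1616]
wrist_torque [-1.8385, 1.0962, -0.0826]
```

```bash
python3 -m handwheel '{"linear":[[0,0,-0.001],[0,0,-0.0015],[0,0,-0.0015],[0,0,-0.0015]],"twist":[[-0.3,0.2,-0.2],[-0.6,0.4,-0.4],[-0.6,0.4,-0.4],[-0.6,0.4,-0.4]],"hand":[0.01,0.01,0.01,0.01]}' >/dev/null; python3 s.py
python3 -m handwheel '{"linear":[[0,0,0],[0,0,0]],"twist":[[0,0,-0.2],[0,0,-0.4]],"hand":[0.01,0.01]}' >/dev/null; python3 s.py
```

```text
time 14.425
position [0.5004, 0.1709, 0.0846]
orientation [-179.9837, -0.1318, 92.0947]
ft_force [-4.5312, -7.3026, -2.1239]
wrist_torque [-1.939, 1.1216, -0.42]
time 14.675
position [0.5005, 0.1707, 0.0846]
orientation [-179.9828, -0.1422, 92.3902]
ft_force [-4.2094, -7.5147, -3.2331]
wrist_torque [-1.9998, 1.1503, -0.7579]
```

```bash
python3 -m handwheel '{"linear":[[0.0005,0.001,0],[0.001,0.002,-0.0005],[0.001,0.003,-0.001],[0.001,0.003,-0.001]],"twist":[[-0.1,0,0.3],[-0.2,0,0.5],[-0.4,0,0.6],[-0.4,0,0.6]],"hand":[0.01,0.01,0.01,0.01]}' >/dev/null; python3 s.py
python3 -m handwheel '{"linear":[[0,0,0],[0,0,0]],"twist":[[0,0,0],[0,0,0]],"hand":[0.01,0.01]}' >/dev/null; python3 s.py
```

```text
time 15.175
position [0.5005, 0.171, 0.0845]
orientation [179.9917, -0.0141, 91.9516]
ft_force [-6.9423, -9.3255, -1.931]
wrist_torque [-2.1343, 2.0234, -0.2401]
time 15.425
position [0.5005, 0.171, 0.0845]
orientation [179.9878, -0.0156, 91.9532]
ft_force [-7.3879, -8.4544, -2.338]
wrist_torque [-2.1128, 1.975, -0.2769]
```

```bash
python3 -m handwheel '{"linear":[[0.0005,0.001,0],[0.001,0.002,0],[0.001,0.003,-0.0005],[0.001,0.003,-0.0005]],"twist":[[-0.1,0,0],[-0.2,0,0],[-0.3,0.1,0],[-0.3,0.1,0]],"hand":[0.01,0.01,0.01,0.01]}' >/dev/null; python3 s.py
python3 -m handwheel '{"linear":[[0,0,0],[0,0,0]],"twist":[[0,0,0],[0,0,0]],"hand":[0.01,0.01]}' >/dev/null; python3 s.py
```

```text
time 15.925
position [0.5006, 0.171, 0.084]
orientation [-179.9431, -0.0145, 91.9625]
ft_force [-9.6538, -9.6556, 0.0553]
wrist_torque [-2.4238, 2.7211, -0.2361]
time 16.175
position [0.5006, 0.171, 0.084]
orientation [-179.9451, -0.0165, 91.9609]
ft_force [-10.3127, -9.7603, 0.3282]
wrist_torque [-2.4687, 2.7051, -0.2632]
```

```bash
python3 -m handwheel '{"linear":[[0,0,0],[0,0,0],[0,0,0],[0,0,0]],"twist":[[0.1,0,0.1],[0.15,0,0.15],[0.15,0,0.15],[0.15,0,0.15]],"hand":[0.01,0.01,0.01,0.01]}' >/dev/null; python3 s.py
python3 -m handwheel '{"linear":[[0,0,0],[0,0,0],[0,0,0],[0,0,0],[0,0,0],[0,0,0],[0,0,0],[0,0,0],[0,0,0],[0,0,0],[0,0,0],[0,0,0]],"twist":[[0,0,0],[0,0,0],[0,0,0],[0,0,0],[0,0,0],[0,0,0],[0,0,0],[0,0,0],[0,0,0],[0,0,0],[0,0,0],[0,0,0]],"hand":[0.01,0.01,0.01,0.01,0.01,0.01,0.01,0.01,0.01,0.01,0.01,0.01]}' >/dev/null; python3 s.py
```

```text
time 16.675
position [0.5007, 0.1711, 0.084]
orientation [-179.8137, -0.004, 91.8696]
ft_force [-11.0787, -10.1677, -1.1283]
wrist_torque [-2.4752, 2.6662, -0.0765]
time 18.175
position [0.5007, 0.1711, 0.084]
orientation [-179.8154, -0.0064, 91.8616]
ft_force [-9.7436, -10.414, 0.4178]
wrist_torque [-2.4057, 2.6714, -0.0869]
```

```bash
cat > a.py <<'E'
from h import *
L=[]
for _ in range(6):
    L.append(r.state()); r.get_image('top')
m=lambda k:np.mean([x[k] for x in L],axis=0)
F=m('ft_force');T=m('wrist_torque');o=np.mod([x['orientation'] for x in L],360).mean(0)
print(round(L[-1]['time'],2),'p',np.round(m('position')*1000,2),'o',np.round(o,3),'F',np.round(F,2),'T',np.round(T,3),'arms y,x',np.round([-T[0]/-F[1]*-1,(T[1]-.08)/-F[0]],4))
E
python3 a.py
python3 -m handwheel '{"linear":[[0,0,0],[0,0,0],[0,0,0]],"twist":[[-0.3,0,0],[-0.3,0,0],[-0.3,0,0]],"hand":[0.01,0.01,0.01]}' >/dev/null; python3 a.py
python3 -m handwheel '{"linear":[[0,0,0],[0,0,0],[0,0,0]],"twist":[[-0.3,0,0],[-0.3,0,0],[-0.3,0,0]],"hand":[0.01,0.01,0.01]}' >/dev/null; python3 a.py
python3 -m handwheel '{"linear":[[0,0,0],[0,0,0],[0,0,0]],"twist":[[0.3,0.3,0],[0.3,0.3,0],[0.3,0.3,0]],"hand":[0.01,0.01,0.01]}' >/dev/null; python3 a.py
```

```text
18.43 p [500.71 171.06  84.03] o [180.186 359.995  91.865] F [-10.51  -9.96  -0.73] T [-2.422  2.647 -0.065] arms y,x [-0.2431  0.2442]
19.1 p [500.51 171.05  83.92] o [179.918 180.001  91.866] F [-10.33  -9.87  -0.86] T [-2.418  2.776 -0.076] arms y,x [-0.245   0.2611]
19.77 p [500.22 171.03  83.79] o [1.79654e+02 4.00000e-03 9.18680e+01] F [-10.74  -9.93  -1.45] T [-2.423  2.846 -0.079] arms y,x [-0.2439  0.2576]
20.45 p [500.54 170.85  83.8 ] o [179.916 359.718  91.873] F [ -9.76 -10.02  -1.67] T [-2.538  2.769 -0.059] arms y,x [-0.2533  0.2756]
```

```bash
python3 -m handwheel '{"linear":[[0,0,0],[0,0,0],[0,0,0]],"twist":[[0,0.3,0],[0,0.3,0],[0,0.3,0]],"hand":[0.01,0.01,0.01]}' >/dev/null; python3 a.py
python3 -m handwheel '{"linear":[[0,0,0],[0,0,0],[0,0,0]],"twist":[[0,0.3,0],[0,0.3,0],[0,0.3,0]],"hand":[0.01,0.01,0.01]}' >/dev/null; python3 a.py
```

```text
21.12 p [500.52 170.69  83.75] o [179.917 359.437  91.888] F [ -9.64 -10.21  -1.66] T [-2.749  2.723 -0.061] arms y,x [-0.2693  0.2743]
21.8 p [500.53 170.39  83.69] o [179.918 359.157  91.886] F [ -9.85 -10.41  -1.63] T [-2.881  2.716 -0.049] arms y,x [-0.2767  0.2677]
```

```bash
python3 -m handwheel '{"linear":[[0,0,0],[0,0,0],[0,0,0]],"twist":[[0.12,-0.38,0],[0.12,-0.38,0],[0.12,-0.38,0]],"hand":[0.01,0.01,0.01]}' >/dev/null; python3 a.py
python3 -m handwheel '{"linear":[[0,0,0],[0,0,0],[0,0,0],[0,0,0],[0,0,0],[0,0,0],[0,0,0],[0,0,0],[0,0,0],[0,0,0],[0,0,0],[0,0,0],[0,0,0],[0,0,0],[0,0,0],[0,0,0],[0,0,0],[0,0,0]],"twist":[[0,0,0],[0,0,0],[0,0,0],[0,0,0],[0,0,0],[0,0,0],[0,0,0],[0,0,0],[0,0,0],[0,0,0],[0,0,0],[0,0,0],[0,0,0],[0,0,0],[0,0,0],[0,0,0],[0,0,0],[0,0,0]],"hand":[0.01,0.01,0.01,0.01,0.01,0.01,0.01,0.01,0.01,0.01,0.01,0.01,0.01,0.01,0.01,0.01,0.01,0.01]}' >/dev/null; python3 a.py
```

```text
22.48 p [500.61 170.81  83.82] o [180.024 359.512  91.896] F [-10.2   -9.92  -1.22] T [-2.759  2.687 -0.06 ] arms y,x [-0.278   0.2557]
25.02 p [500.61 170.82  83.83] o [180.024 359.511  91.896] F [-10.24  -9.81  -1.07] T [-2.764  2.69  -0.059] arms y,x [-0.2817  0.2549]
```

```bash
python3 -m handwheel '{"linear":[[0,0,0],[0,0,0],[0,0,0]],"twist":[[-0.06,-0.1,0],[-0.06,-0.1,0],[-0.06,-0.1,0]],"hand":[0.01,0.01,0.01]}' >/dev/null; python3 a.py
python3 -m handwheel '{"linear":[[0,0,0],[0,0,0],[0,0,0],[0,0,0],[0,0,0],[0,0,0],[0,0,0],[0,0,0],[0,0,0],[0,0,0],[0,0,0],[0,0,0],[0,0,0],[0,0,0],[0,0,0],[0,0,0],[0,0,0],[0,0,0]],"twist":[[0,0,0],[0,0,0],[0,0,0],[0,0,0],[0,0,0],[0,0,0],[0,0,0],[0,0,0],[0,0,0],[0,0,0],[0,0,0],[0,0,0],[0,0,0],[0,0,0],[0,0,0],[0,0,0],[0,0,0],[0,0,0]],"hand":[0.01,0.01,0.01,0.01,0.01,0.01,0.01,0.01,0.01,0.01,0.01,0.01,0.01,0.01,0.01,0.01,0.01,0.01]}' >/dev/null; python3 a.py
```

```text
25.7 p [500.57 170.85  83.81] o [179.969 359.605  91.887] F [-9.95 -9.97 -1.74] T [-2.678  2.724 -0.071] arms y,x [-0.2685  0.2657]
28.25 p [500.57 170.85  83.81] o [179.969 359.605  91.887] F [-10.03  -9.98  -1.54] T [-2.677  2.717 -0.07 ] arms y,x [-0.2683  0.263 ]
```

Both legs are flat with 10 N on each, held 2.5 s. I'll retreat from the end face first, then from the side face, then rise.

```bash
python3 -m handwheel '{"linear":[[0,-0.004,0],[0,-0.008,0],[0,-0.012,0],[0,-0.017,0],[-0.004,-0.02,0],[-0.008,-0.02,0],[-0.014,-0.02,0],[-0.02,-0.02,0],[-0.025,-0.02,0],[-0.025,-0.02,0],[-0.025,-0.02,0]],"twist":[[0,0,0],[0,0,0],[0,0,0],[0,0,0],[0,0,0],[0,0,0],[0,0,0],[0,0,0],[0,0,0],[0,0,0],[0,0,0]],"hand":[0.01,0.01,0.01,0.01,0.01,0.01,0.01,0.01,0.01,0.01,0.01]}'
python3 - <<'E'
from h import *
st(); delta((.482,.145,.185),91)
E
```

```text
time: 29.68
position: [0.4918, 0.1513, 0.0875]
orientation: [178.6, -0.9, 92.0]
ft_force: [0.2, -0.0, -2.0]
width: 0.0214
grasp_force: 79.3
{'time': 29.675, 'position': [0.4918, 0.1513, 0.0875], 'orientation': [178.6058, -0.942, 91.9504], 'ft_force': [0.1748, -0.0051, -1.9621], 'wrist_torque': [-0.0996, 0.1125, -0.001], 'width': 0.0214, 'grasp_force': 79.2846, 'q': [-47.5702, 21.5665, 30.0092, 119.4635, -16.9315, 41.2544, -4.8074]}
lin [-0.0044, -0.0076, -0.0978] tw [1.39, -0.95, 0.94]
```

```bash
python3 -m handwheel '{"linear":[[-0.004,-0.008,-0.04],[-0.004,-0.008,-0.08],[-0.004,-0.008,-0.098],[-0.004,-0.008,-0.098],[-0.004,-0.008,-0.098]],"twist":[[0.5,-0.5,0.3],[1.4,-0.95,0.9],[1.4,-0.95,0.9],[1.4,-0.95,0.9],[1.4,-0.95,0.9]],"hand":[0.01,0.01,0.01,0.01,0.01]}' >/dev/null
python3 - <<'E'
from h import *
st(); delta((.48,-.2685,.185),91)
b=snap('scene','s4')['img'][200:275,305:385,::-1]
cv2.imwrite('pics/c4.png',cv2.convertScaleAbs(cv2.resize(b,(560,525),interpolation=cv2.INTER_CUBIC),alpha=1.6))
E
```

```text
{'time': 30.3, 'position': [0.4803, 0.145, 0.1837], 'orientation': [-179.8334, 0.071, 91.0573], 'ft_force': [0.4836, -0.617, -1.7417], 'wrist_torque': [-0.088, 0.0895, -0.0547], 'width': 0.0211, 'grasp_force': 79.5403, 'q': [-52.7673, 11.7352, 34.671, 116.7017, -8.194, 54.0646, -12.7518]}
lin [-0.4134, -0.0079, -0.0008] tw [-0.17, 0.07, 0.06]
```

View pics/c4.png

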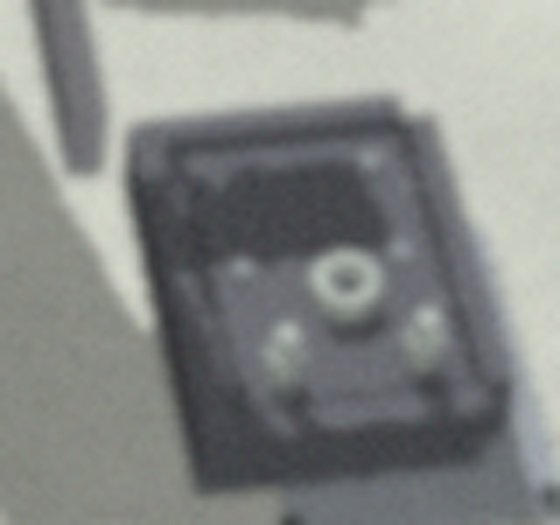

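The corner at (135,130) now shows the end plate flush with the side plate, and the nut and ports are undisturbed. I'll go back to the pad.

```bash
python3 -m handwheel '{"linear":[[-0.05,-0.001,0],[-0.11,-0.002,0],[-0.17,-0.004,0],[-0.23,-0.005,0],[-0.29,-0.006,0],[-0.35,-0.007,0],[-0.4,-0.008,-0.001],[-0.413,-0.008,-0.001],[-0.413,-0.008,-0.001],[-0.413,-0.008,-0.001],[-0.413,-0.008,-0.001],[-0.413,-0.008,-0.001]],"twist":[[0,0,0],[-0.1,0,0],[-0.15,0,0],[-0.15,0,0],[-0.15,0,0],[-0.15,0,0],[-0.15,0,0],[-0.15,0,0],[-0.15,0,0],[-0.15,0,0],[-0.15,0,0],[-0.15,0,0]],"hand":[0.01,0.01,0.01,0.01,0.01,0.01,0.01,0.01,0.01,0.01,0.01,0.01]}' >/dev/null
python3 - <<'E'
from h import *
st(); delta((.48,-.2685,.083),91)
E
```

```text
{'time': 31.85, 'position': [0.4815, -0.2664, 0.1862], 'orientation': [179.8619, -0.0286, 91.1725], 'ft_force': [-0.1339, -0.5692, -1.7158], 'wrist_torque': [-0.0695, 0.049, 0.0329], 'width': 0.021, 'grasp_force': 79.478, 'q': [-14.5874, 19.8659, 46.6096, 110.793, -17.363, 56.4032, 41.2275]}
lin [-0.0021, -0.0017, 0.1032] tw [0.14, -0.03, 0.17]
```

```bash
python3 -m handwheel '{"linear":[[-0.001,-0.001,0.05],[-0.002,-0.002,0.08],[-0.002,-0.002,0.095],[-0.002,-0.002,0.1],[-0.002,-0.002,0.1],[-0.002,-0.002,0.1],[-0.002,-0.002,0.1]],"twist":[[0,0,0],[0.1,0,0.1],[0.15,0,0.15],[0.15,0,0.15],[0.15,0,0.15],[0.15,0,0.15],[0.15,0,0.15]],"hand":[0.01,0.01,0.01,0.01,0.01,0.01,0.01]}' >/dev/null
python3 - <<'E'
from h import *
st(); delta((.48,-.2685,.079),91)
E
```

```text
{'time': 32.725, 'position': [0.48, -0.2703, 0.0872], 'orientation': [179.9132, 0.0445, 90.8817], 'ft_force': [0.4821, 0.247, -2.6516], 'wrist_torque': [-0.0515, 0.1144, 0.0086], 'width': 0.0212, 'grasp_force': 79.3473, 'q': [-8.7771, 28.8372, 40.9919, 113.8901, -25.8804, 46.4659, 47.8309]}
lin [0.0018, 0.0, 0.0082] tw [0.09, 0.04, -0.12]
```

```bash
python3 -m handwheel '{"linear":[[0.001,0,0.002],[0.002,0,0.004],[0.002,0,0.006],[0.002,0,0.006],[0.002,0,0.006]],"twist":[[0,0,-0.1],[0,0,-0.1],[0,0,-0.1],[0,0,-0.1],[0,0,-0.1]],"hand":[0.01,0.01,0.01,0.01,0.01]}' >/dev/null; python3 s.py
python3 -m handwheel '{"linear":[[0,0,0.001],[0,0,0.0015],[0,0,0.0015]],"twist":[[0,0,0],[0,0,0],[0,0,0]],"hand":[0.01,0.01,0.01]}' >/dev/null; python3 s.py
```

```text
time 33.35
position [0.4792, -0.2681, 0.0802]
orientation [-179.9762, 0.0206, 90.9764]
ft_force [0.4846, -0.1845, -1.3443]
wrist_torque [-0.0337, 0.0333, -0.0409]
time 33.725
position [0.4793, -0.2681, 0.079]
orientation [-179.9896, 0.0068, 90.9801]
ft_force [-0.4954, 0.36, 1.6591]
wrist_torque [0.0722, 0.2054, 0.0034]
```

```bash
python3 -m handwheel '{"linear":[[0,0,0.001],[0,0,0.001],[0,0,0.001]],"twist":[[0,0,0],[0,0,0],[0,0,0]],"hand":[0.01,0.01,0.01]}' 20 | grep -E 'pos|ft_|gra'
python3 -m handwheel '{"linear":[[0,0,0],[0,0,0],[0,0,0],[0,0,0],[0,0,0],[0,0,0],[0,0,0],[0,0,0]],"twist":[[0,0,0],[0,0,0],[0,0,0],[0,0,0],[0,0,0],[0,0,0],[0,0,0],[0,0,0]],"hand":[0.03,0.03,0.05,0.07,0.08,0.08,0.08,0.08]}'
python3 -m handwheel '{"linear":[[0,0,-0.02],[0,0,-0.06],[0,0,-0.12],[-0.02,-0.06,-0.16],[-0.04,-0.11,-0.16],[0.1,-0.11,-0.16],[0.15,-0.11,-0.16],[0.15,-0.11,-0.16],[0.15,-0.11,-0.16],[0.15,-0.11,-0.16]],"twist":[[0,0,0],[0,0,0],[0,0,0],[0,0,0],[0,0,0],[0,0,0],[0,0,0],[0,0,0],[0,0,0],[0,0,0]],"hand":[0.08,0.08,0.08,0.08,0.08,0.08,0.08,0.08,0.08,0.08]}'
python3 - <<'E'
from h import *
P={n:snap(n,n+'5')['img'] for n in('top','scene')}
a=cv2.resize(P['top'][150:250,190:430,::-1],(780,325),interpolation=cv2.INTER_CUBIC);b=cv2.resize(P['scene'][190:290,120:400,::-1],(780,275),interpolation=cv2.INTER_CUBIC)
cv2.imwrite('pics/c5.png',cv2.convertScaleAbs(np.vstack([a,b]),alpha=1.5))
E
```

```text
position: [0.48, -0.2686, 0.079]
ft_force: [-0.6, 0.7, 5.7]
grasp_force: 80.7
time: 35.1
position: [0.4792, -0.2679, 0.0778]
orientation: [-180.0, 0.0, 91.0]
ft_force: [-0.1, -0.7, -0.1]
width: 0.0798
grasp_force: 0.0
time: 36.35
position: [0.367, -0.1205, 0.2385]
orientation: [179.9, -0.0, 91.0]
ft_force: [0.1, -0.0, 0.1]
width: 0.0799
grasp_force: 0.0
```

View pics/c5.png

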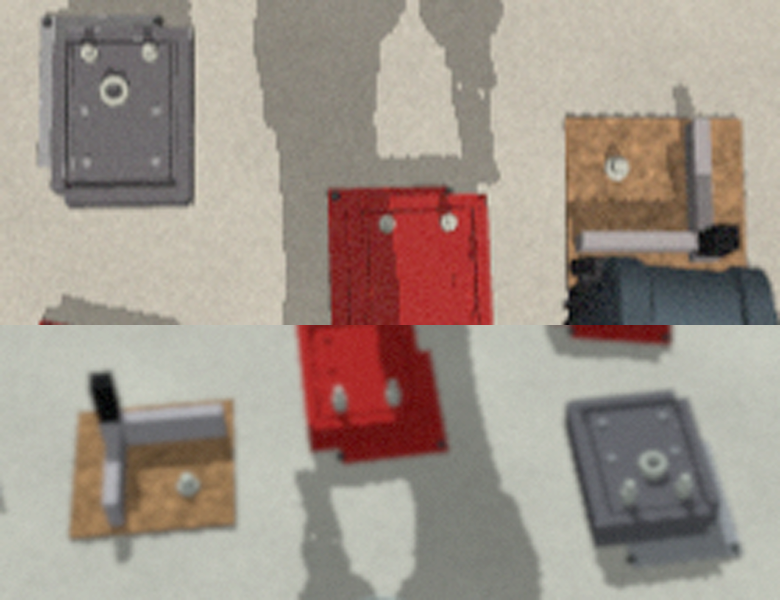

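The square is back on its pad with the handle at (105,395) and the plug untouched. The housing corner at (192,200) is flush, and the gripper is clear of everything. I'll hand in.

```bash
python3 -c "
from plant import r
print(r.close_job())"
```

```text
the job is handed in; nothing more can be done
None
```

The job is handed in at about 36 s: the end plate was pushed in and looks flush in the last pictures, both legs were held flat at about 10 N each for 2.5 s, and the square is back on its cork pad and released.

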